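# Right the fallen beacon lamp and stand it in its bay

## Task

On the lamp stall, the amber beacon with the square foot has fallen over on the table. Set it upright on its foot in the bay whose tag shows a square, under the light bar, without dropping it, slamming it down or knocking the light bar, and leave the other lamps and parts where they are.

Things in the scene. Friction and masses are not known exactly. Their poses are not given: they have to be found in the camera images.
- beacon: Beacon lamp, 101 mm tall: black square foot 70 x 70 x 14 mm (heavy), on it a round amber lens 58 mm across from 14 to 88 mm above the underside, then a small dome. Origin: centre of the foot's underside; z from foot to dome, x and y square to the foot. It starts lying on the table on a foot edge and the lens, z nearly level (5 degrees down), -x up, origin 36 mm above the table.
- stand: Fixed display stand: board 200 x 470 x 8 mm on the table; origin: centre of its underside, y along the row of bays, +x away from the robot. Two 20 mm posts at y = +-225 mm carry a light bar along y above the middle of the bays (x = 0), 36 mm wide, 196 to 222 mm above the table: no room for a tool pointing straight down over a bay.
- bay_square: Low green open bay fixed on the stand, one of three in a row 135 mm apart in any order; inside 100 x 100 mm, walls 5 mm, 25 mm high. Origin: centre of its underside, 8 mm above the table; inner floor 5 mm above it; axes square to the walls, as the stand's. Tag: white with a 22 mm black square, on a ledge 30 mm deep, 25 mm high, outside the -x wall (robot's side).
- bay_round: The same kind of bay, its tag showing a black disc 24 mm across; it holds the round-footed lamp.
- bay_long: The same kind of bay, its tag showing a narrow black bar 56 x 9 mm; empty.
- round_lamp: Bystander: low amber lamp with a round black foot 72 mm across, 56 mm tall, standing in the round-tag bay. Origin: centre of its underside.
- marker_lamp: Bystander: oblong amber marker lamp, 36 x 95 mm (x, y) and 28 mm tall, lying on the table to the left (+y). Origin: centre of its underside.
- bulb_holder: Bystander: white bulb holder, 38 mm across the foot, 50 mm tall, standing on the table to the right (-y). Origin: centre of its underside.

How it is judged:
On the way:
1. the beacon is raised more than half way: its axis within 40 degrees of upright (angle between beacon's own z axis and vertical below 0.7 rad), for 0.1 s.
At the end, for the whole second after the job is handed in: The beacon stands upright (within 3 degrees), dome up, its foot flat on the floor of the bay with the square tag (within 4 mm of the floor's height, foot centre within 22 mm of the bay's centre), at rest and let go (angle between beacon's own z axis and vertical below 0.06 rad and horizontal distance between beacon and bay_square below 0.022 m and z of beacon in the frame of bay_square between 0.001 and 0.009 m and linear speed of beacon below 0.01 m/s and angular speed of beacon below 0.05 rad/s); the robot touches nothing.
It fails at once if the beacon is dropped: moving faster than 0.6 m/s while the fingers do not touch it (a fall of some 18 mm) (linear speed of beacon above 0.6 m/s and contact force between the fingers and beacon below 0.05 N).
It fails at once if the beacon is pressed on the bay with the square tag with more than 40 N (contact force between beacon and bay_square above 40 N).
It fails at once if the stand with its light bar and posts is struck with more than 15 N (contact force between anything else and stand above 15 N).
It fails at once if the round-footed lamp, the marker lamp or the bulb holder is moved by more than 15 mm (distance of any of round_lamp, marker_lamp, bulb_holder from where it was at the start of the episode above 0.015 m).
It also fails if it takes over 51 s, if anything falls off the work surface, if the arm or the gripper's body presses on something with over 40 N, if the wrist force passes 120 N, or if a joint passes its speed limit or range.

## Robot

A 7-joint arm with a two-finger parallel gripper is mounted at the origin on the work surface. World frame = base frame: x ahead of the robot, y to its left, z up, the work surface at z = 0. Lengths are in m, angles in rad, forces in N, time in s.
With the tool pointing down it reaches from about 0.4 to 0.875 m from the base axis. Payload 19.3 kg.
Tool frame: the origin (TCP) lies between the finger pads, 19 mm behind the fingertips; this is the grasp point; z points along the fingers, y is the direction in which the jaws open and shut (so a half turn about z gives the same grasp; the last joint's range is limited). The gripper opens to 85 mm and grips with 20 to 120 N. Pads are 22 mm wide; open, the fingers measure 114 mm over their backs; the gripper's body (76 mm by 85 mm) begins 54 mm behind the grasp point. The pads swing forward as they close: fully open they stand 13 mm farther back than shut.
Start: joints at [-1.238, 0.521, -0.036, 1.599, 0.021, 1.021, -0.113], TCP at [0.245, 0.575, 0.25] pointing down, gripper open.
Joint ranges: [-2.91, 2.91], [-0.3, 2.13], [-1.5, 1.42], [0.17, 2.43], [-1.26, 4.41], [0.16, 1.93], [-2.52, 2.52]. Speed limits (rad/s): [1.89, 1.89, 2.39, 2.39, 3.01, 3.01, 3.01].

## Interface

Orientations are given as a unit quaternion [w, x, y, z].
In Python, from station import ctrl, camera, calibration, ticket gives the robot as it stands. The module is installed in compiled form; this text tells all that it offers.
- The arm moves only by the tool arm_command, never from a script. Its argument "moves" is a list of rows, each a list of 3 entries, a list of its own where there are three numbers: the turn, a rotation vector about the tool's x, y, z in rad, then the shift along the tool's x, y, z in cm, then the opening, from 0 (shut) to 1 (fully open). A call has 1 to 20 rows; each row shifts and turns the commanded pose from where the row before left it, along the tool's axes as they then stand; what a row does not reach is not made up. A row lasts 1/12 s, in which the tool goes at most 41.7 mm and 7.16 degrees, less where a joint would pass 70% of its speed; a pose out of reach is approached as far as the arm can. A call is refused whole if a number of a shift passes 4.17 or a number of a turn 0.125, either way. A call with a gripper value outside its range is refused whole. The fingers move at their own pace and stop on an object; "grip_force" is the grip in N (left out, the last holds). Time passes only in rows, so rows that do not move let the fingers close. It gives the time, the measured TCP pose, the force and the opening at its end, in the units of the state.
- ctrl.read_state(): the state, without advancing time (a new reading comes with each control period).
- camera(name): name is "side" or "top"; returns the picture (400x640x3 uint8, red, green, blue); there is no depth.
- calibration(name): a dict with "fx", "fy", "cx", "cy" (pixels), "xyz" and "rotation" of the camera in the world. Camera axes: x right, y down, z forward; pixel columns grow to the right and rows downward; lengths in m; the calibration is good to about 2 mm. A picture is of the moment at which its call begins. calibration takes no time and is no camera call.
- ticket.close_job(): hands the job in, once; it reports no verdict.
The state is a dict: "clock": time; "joints": joint angles; "dq": joint speeds; "joint_efforts": joint torques, N m; "eef_pos": TCP position; "orientation": TCP orientation; "wrist_force": force on the tool from outside, world axes, zero at the start; "moment": the same for the moment, N m; "grip_width": finger opening in m.
Only numpy, scipy, OpenCV 4.12 (cv2) and the standard library are available. Lean on these libraries where they do the work, as an engineer would, in place of code of your own. Each camera call takes 0.05 s, during which the arm holds its last target. There are 200 camera calls.

## Working session

There is one attempt and no reset: what is moved stays moved. The work goes in short steps, Python scripts to look and compute and a tool call to move; the robot and the scene stay as the last step left them, time stands still between calls to the robot, and variables do not carry over. Pictures are saved under pics/ and viewed, about 8 in all and at most 12, crops included, and the job is handed in when it is done.

Besides the shell and the picture viewer there is one more tool, called after "Emit:" as name([rows], argument=value, ...), one row to a line, values as JSON. arm_command: Moves the arm, as the interface text tells. Its arguments: {"type":"object","properties":{"moves":{"type":"array","items":{"type":"array"}},"grip_force":{"type":"number"}},"required":["moves"]}

```bash
mkdir -p pics
python3 - <<'E'
from station import ctrl,camera,calibration
import cv2
for n in("side","top"):
    cv2.imwrite(f"pics/{n}0.png",camera(n)[:,:,::-1]); print(n,calibration(n))
print(ctrl.read_state())
E
```

```text
side {'fx': 367.8790973628315, 'fy': 367.8790973628315, 'cx': 320.4457484666169, 'cy': 206.12871556390098, 'xyz': array([ 0.29346233, -0.62314403,  0.48548493]), 'rotation': array([-0.47681823,  0.85020938, -0.19757464,  0.10369499])}
top {'fx': 472.1035045359335, 'fy': 472.1035045359335, 'cx': 315.4572369653579, 'cy': 208.61011631065134, 'xyz': array([ 0.35214718, -0.02595208,  1.12313814]), 'rotation': array([ 0.06836203, -0.69590631,  0.71186747, -0.06546559])}
{'clock': 0.1, 'joints': array([-1.23820041,  0.5219497 , -0.03630778,  1.59994529,  0.02120481,
        1.02110168, -0.11279428]), 'dq': array([ 0.00021176, -0.000458  , -0.0001139 , -0.00101607, -0.0003963 ,
       -0.00098023, -0.00093615]), 'joint_efforts': array([ 3.00362182e-03, -9.28483486e+01,  1.98366769e+00, -3.70524359e+01,
        1.81101967e-02,  5.49240576e-03, -2.92772006e-05]), 'eef_pos': array([0.2449261 , 0.57470345, 0.24948848]), 'orientation': array([-5.98537547e-05,  2.00048943e-01,  9.79785773e-01, -5.05958814e-04]), 'wrist_force': array([-0.25407082,  0.24722268,  0.41709555]), 'moment': array([ 0.02634365,  0.02654966, -0.0225992 ]), 'grip_width': 0.08534661559182649}
```

View pics/top0.png

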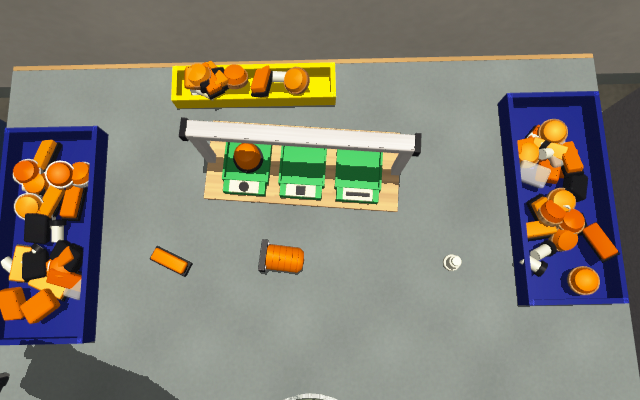

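View pics/side0.png

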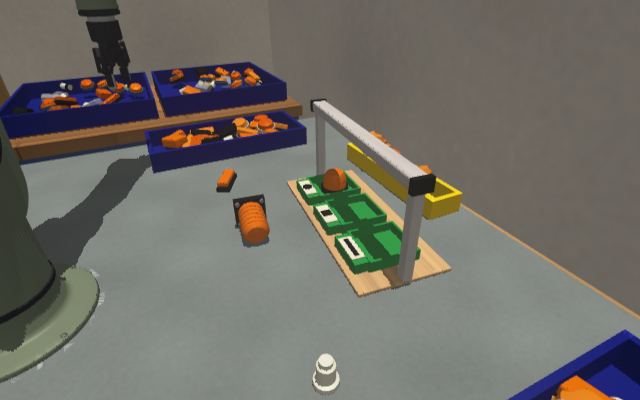

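The top view shows the square tag on the middle bay at about (300,190). The beacon lies at about (281,259), with its foot to the left (+y) at (264,256) and its dome to the right (-y). In the side view the beacon's foot is at (250,212). I'll refine these with enlarged crops.

```bash
cat > h.py <<'E'
import numpy as np, cv2
from scipy.spatial.transform import Rotation as R
from station import ctrl,camera,calibration
def rot(q): return R.from_quat(np.r_[q[1:],q[0]])
def proj(n,P):
    c=calibration(n); p=rot(c['rotation']).inv().apply(np.atleast_2d(P)-c['xyz'])
    return np.c_[c['cx']+c['fx']*p[:,0]/p[:,2], c['cy']+c['fy']*p[:,1]/p[:,2]]
def plane(n,uv,z):
    c=calibration(n); uv=np.atleast_2d(uv)
    d=rot(c['rotation']).apply(np.c_[(uv[:,0]-c['cx'])/c['fx'],(uv[:,1]-c['cy'])/c['fy'],np.ones(len(uv))])
    return c['xyz']+d*((z-c['xyz'][2])/d[:,2])[:,None]
E
python3 - <<'E'
from h import *
np.set_printoptions(precision=4,suppress=True)
t=cv2.imread('pics/top0.png'); s=cv2.imread('pics/side0.png')
cv2.imwrite('pics/crop.png',np.vstack([cv2.resize(t[110:290,190:430],None,fx=3.3,fy=3.3,interpolation=cv2.INTER_CUBIC)]))
print(plane('top',[(244,187),(300,190),(357,194)],.033))
print(plane('side',[(308,187),(326,213),(350,246)],.033))
# amber beacon mask
for n,im,b in(('top',t,(225,285,250,315)),('side',s,(190,250,225,280))):
    h=cv2.cvtColor(im,cv2.COLOR_BGR2HSV); m=((h[...,0]<25)&(h[...,1]>150)&(h[...,2]>90)).astype(np.uint8)
    k=np.zeros_like(m);k[b[0]:b[1],b[2]:b[3]]=1;m&=k
    c=max(cv2.findContours(m,0,2)[0],key=cv2.contourArea); r=cv2.minAreaRect(c); print(n,r,cv2.boxPoints(r).tolist())
    if n=='top':print(plane('top',cv2.boxPoints(r),.03))
E
```

```text
[[ 0.6175  0.1447  0.033 ]
 [ 0.6071  0.0118  0.033 ]
 [ 0.5942 -0.1228  0.033 ]]
[[ 0.6208  0.1408  0.033 ]
 [ 0.6068  0.0092  0.033 ]
 [ 0.5951 -0.1214  0.033 ]]
top ((284.3384704589844, 258.2923278808594), (37.954627990722656, 25.055015563964844), 7.125016689300537) [[263.953857421875, 268.3692321777344], [267.0615234375, 243.50770568847656], [304.72308349609375, 248.21542358398438], [301.61541748046875, 273.07696533203125]]
[[0.4245 0.0979 0.03  ]
 [0.4819 0.0906 0.03  ]
 [0.4689 0.0032 0.03  ]
 [0.4118 0.0113 0.03  ]]
side ((253.00006103515625, 221.50001525878906), (40.74597930908203, 26.92145538330078), 75.96376037597656) [[235.00006103515625, 205.00001525878906], [261.11773681640625, 198.47059631347656], [271.00006103515625, 238.00001525878906], [244.88238525390625, 244.52943420410156]]
```

View pics/crop.png

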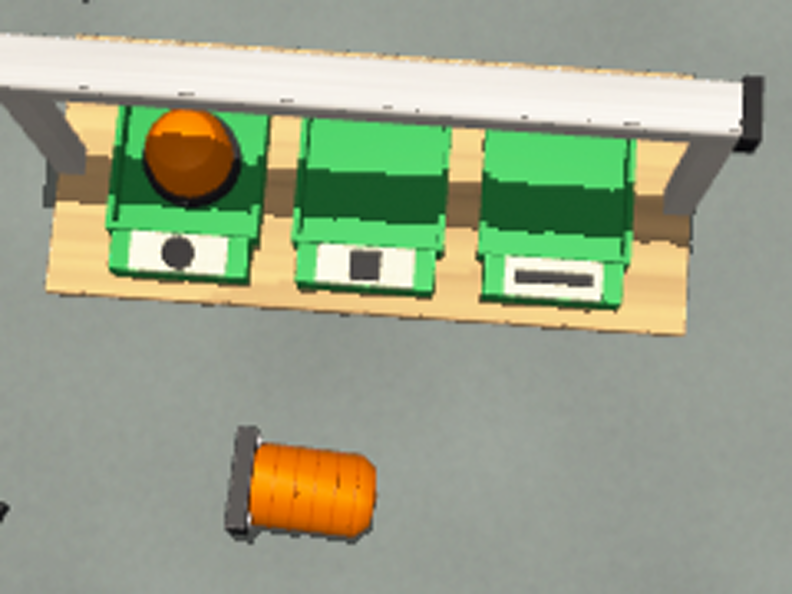

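```bash
cat >> h.py <<'E'
np.set_printoptions(precision=4,suppress=True)
yaw=-0.09; RS=R.from_euler('z',yaw); BAY=np.array([.677,.004,.008])
zb=np.array([-.147,-.989,-.087]);zb/=np.linalg.norm(zb)
yb=np.cross(zb,[0,0,-1]);yb/=np.linalg.norm(yb); xb=np.cross(yb,zb)
RB=R.from_matrix(np.c_[xb,yb,zb]); OB=np.array([.4553,.108,.036])
def tool(a,g): # tool pose in beacon frame: tilt a, grip height g
    z=np.array([np.cos(a),0,-np.sin(a)]);y=np.array([0,1,0])
    return R.from_matrix(np.c_[np.cross(y,z),y,z]),np.array([0,0,g])
def goto(p,r):
    s=ctrl.read_state(); r0=rot(s['orientation']); d=r0.inv().apply(p-s['eef_pos'])*100; w=(r0.inv()*r).as_rotvec()
    print('t',round(s['clock'],2),'now',s['eef_pos'],'tgt',p,'F',s['wrist_force'],'g',s['grip_width']);print(' shift_cm(old axes)',d,'turn',w,np.linalg.norm(w),'shift_cm(new axes)',r.inv().apply(p-s['eef_pos'])*100,'J',s['joints'])
E
python3 - <<'E'
from h import *
print(plane('top',[(203.6,198.5),(397.9,211.2)],.008), RS.apply([[-.1,.235,0],[-.1,-.235,0]])+BAY)
t=cv2.imread('pics/top0.png'); s=cv2.imread('pics/side0.png')
th=np.linspace(0,2*np.pi,25)
circ=lambda r,z:np.c_[r*np.cos(th),r*np.sin(th),0*th+z]
sq=lambda a,z:np.array([[1,1],[1,-1],[-1,-1],[-1,1],[1,1]])@np.diag([a,a])@np.eye(2,3)+[0,0,z]
out=[]
for n,im,c in(('top',t,(130,220)),('side',s,(150,210))):
    big=cv2.resize(im,None,fx=4,fy=4,interpolation=cv2.INTER_CUBIC)
    for P in(sq(.035,0),sq(.035,.014),circ(.029,.014),circ(.029,.088)):
        cv2.polylines(big,[np.int32(proj(n,RB.apply(P)+OB)*4+2)],0,(255,0,0),1)
    for P in(sq(.055,.025),sq(.05,.005)): cv2.polylines(big,[np.int32(proj(n,RS.apply(P)+BAY)*4+2)],0,(255,0,255),1)
    x0,y0=(250,145) if n=='top' else (225,165)
    out.append(big[y0*4:y0*4+560,x0*4:x0*4+(350 if n=='top' else 440)][:560] )
    
cv2.imwrite('pics/ov.png',np.hstack(out))
for a in(50,):
    r,g=tool(np.radians(a),.047); r=RB*r; p=RB.apply(g)+OB
    goto(p,r); goto(p-.13*r.apply([0,0,1]),r)
E
```

```text
[[ 0.5973  0.2462  0.008 ]
 [ 0.5552 -0.2214  0.008 ]] [[ 0.5985  0.247   0.008 ]
 [ 0.5563 -0.2211  0.008 ]]
t 0.1 now [0.2449 0.5747 0.2495] tgt [0.4484 0.0617 0.0319] F [-0.2541  0.2472  0.4171] g 0.08534661559182649
 shift_cm(old axes) [-38.8293 -39.1965  21.7994] turn [-0.6288  0.8137  1.2068] 1.5855495324631903 shift_cm(new axes) [-45.2241  27.6703 -26.6164] J [-1.2382  0.5219 -0.0363  1.5999  0.0212  1.0211 -0.1128]
t 0.1 now [0.2449 0.5747 0.2495] tgt [ 0.4328 -0.0436  0.1065] F [-0.2541  0.2472  0.4171] g 0.08534661559182649
 shift_cm(old axes) [-41.5178 -49.5046  14.3485] turn [-0.6288  0.8137  1.2068] 1.5855495324631903 shift_cm(new axes) [-45.2241  27.6703 -39.6164] J [-1.2382  0.5219 -0.0363  1.5999  0.0212  1.0211 -0.1128]
```

View pics/ov.png

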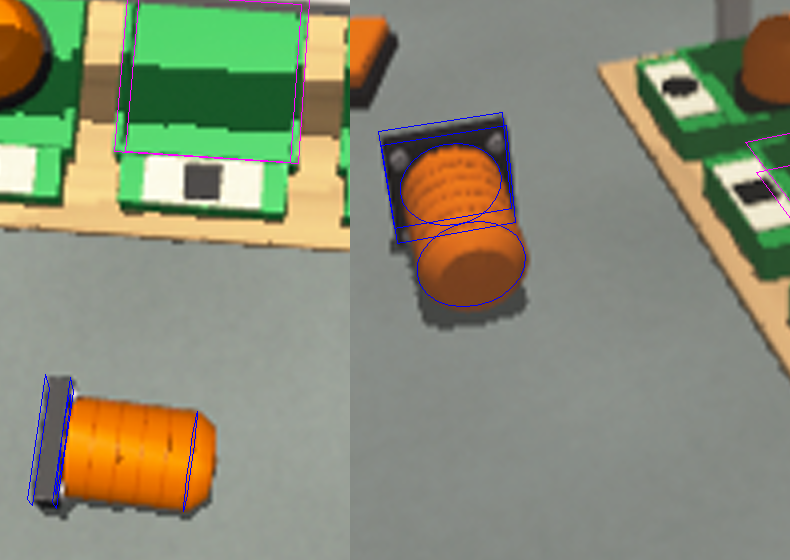

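The bay model fits the picture (front-wall top edge at about (115..297,150..163) in the crop). The beacon's foot is about 2 mm further toward -y than I modelled, and its yaw is slightly smaller, so I'll correct both. Next, the approach.

Emit:
arm_command([
  [[0,0,0],[-1,-1.2,0],1],
  [[0,0,0],[-2,-2.4,0],1],
  [[0,0,0],[-2.1,-2.5,0],1],
  [[0,0,0],[-2.1,-2.5,0],1],
  [[0,0,0],[-2.1,-2.5,0],1],
  [[0,0,0],[-2.1,-2.5,0],1],
  [[0,0,0],[-2.1,-2.5,0],1],
  [[0,0,0],[-2.1,-2.5,0],1],
  [[0,0,0],[-2.1,-2.5,0],1],
  [[0,0,0],[-2.1,-2.5,0],1],
  [[0,0,0],[-2.1,-2.5,0],1],
  [[0,0,0],[-2.1,-2.5,0],1],
  [[0,0,0],[-2.1,-2.5,0],1],
  [[0,0,0],[-2.1,-2.5,0],1],
  [[0,0,0],[-2.1,-2.5,0],1],
  [[0,0,0],[-2.1,-2.5,0],1],
  [[0,0,0],[-2.1,-2.5,0],1],
  [[0,0,0],[-2.1,-2.5,0],1],
  [[0,0,0],[-2.1,-2.5,0],1],
  [[0,0,0],[-2.1,-2.5,0],1],
])

```text
clock: 1.77
eef_pos: [0.4299, -0.0337, 0.25]
orientation: [-0.0, 0.2, 0.98, 0.0]
wrist_force: [0.2, 0.1, -1.2]
grip_width: 0.0854
```

```bash
sed -i 's/zb=np.array(\[-.147,-.989/zb=np.array([-.131,-.991/; s/OB=np.array(\[.4553,.108,/OB=np.array([.4545,.1065,/' h.py
cat > g.py <<'E'
from h import *
import sys
r,g=tool(np.radians(50),.047); r=RB*r; p=RB.apply(g)+OB
goto(p-float(sys.argv[1])*r.apply([0,0,1]),r)
E
python3 g.py .13
```

```text
t 1.77 now [ 0.4299 -0.0337  0.25  ] tgt [ 0.4344 -0.0455  0.1065] F [ 0.1788  0.1216 -1.2214] g 0.08536202174551703
 shift_cm(old axes) [-0.8777 -0.9012 14.3483] turn [-0.6205  0.8166  1.1926] 1.5729387244288644 shift_cm(new axes) [-12.383    0.6041   7.3317] J [-0.2883  0.2172  0.2685  2.0926 -0.0768  0.8409  1.1936]
```

Emit:
arm_command([
  [[-0.031,0.041,0.06],[0,0,0],1],
  [[-0.031,0.041,0.06],[0,0,0],1],
  [[-0.031,0.041,0.06],[0,0,0],1],
  [[-0.031,0.041,0.06],[0,0,0],1],
  [[-0.031,0.041,0.06],[0,0,0],1],
  [[-0.031,0.041,0.06],[0,0,0],1],
  [[-0.031,0.041,0.06],[0,0,0],1],
  [[-0.031,0.041,0.06],[0,0,0],1],
  [[-0.031,0.041,0.06],[0,0,0],1],
  [[-0.031,0.041,0.06],[0,0,0],1],
  [[-0.031,0.041,0.06],[0,0,0],1],
  [[-0.031,0.041,0.06],[0,0,0],1],
  [[-0.031,0.041,0.06],[0,0,0],1],
  [[-0.031,0.041,0.06],[0,0,0],1],
  [[-0.031,0.041,0.06],[0,0,0],1],
  [[-0.031,0.041,0.06],[0,0,0],1],
  [[-0.031,0.041,0.06],[0,0,0],1],
  [[-0.031,0.041,0.06],[0,0,0],1],
  [[-0.031,0.041,0.06],[0,0,0],1],
  [[-0.031,0.041,0.06],[0,0,0],1],
])

```text
clock: 3.43
eef_pos: [0.4299, -0.0322, 0.2499]
orientation: [-0.306, 0.67, 0.58, 0.347]
wrist_force: [-0.3, 0.1, -0.7]
grip_width: 0.0855
```

```bash
python3 g.py .13
```

```text
t 3.43 now [ 0.4299 -0.0322  0.2499] tgt [ 0.4344 -0.0455  0.1065] F [-0.2623  0.1234 -0.6542] g 0.08553756391014515
 shift_cm(old axes) [-12.4728   0.7321   7.1612] turn [ 0.0032 -0.0033 -0.0109] 0.011783808739193116 shift_cm(new axes) [-12.4567   0.6198   7.1999] J [ 0.2567  0.5382  0.3241  2.0804 -1.0302  1.3599  1.1143]
```

Emit:
arm_command([
  [[0,0,-0.011],[-1.2,0.1,0.7],1],
  [[0,0,0],[-1.3,0.1,0.8],1],
  [[0,0,0],[-1.3,0,0.8],1],
  [[0,0,0],[-1.3,0.1,0.8],1],
  [[0,0,0],[-1.3,0,0.8],1],
  [[0,0,0],[-1.3,0.1,0.8],1],
  [[0,0,0],[-1.3,0,0.7],1],
  [[0,0,0],[-1.2,0.1,0.7],1],
  [[0,0,0],[-1.2,0.1,0.6],1],
  [[0,0,0],[-1.0,0,0.5],1],
  [[0,0,0],[0,0,0],1],
])

```text
clock: 4.35
eef_pos: [0.4341, -0.0449, 0.1054]
orientation: [-0.304, 0.667, 0.585, 0.348]
wrist_force: [0.2, 0.4, -0.2]
grip_width: 0.0853
```

```bash
python3 g.py .06; python3 -c "
from h import *
o=[]
for n,(y,x) in(('top',(150,190)),('side',(130,170))):
    i=camera(n)[:,:,::-1]; o.append(cv2.resize(i[y:y+150,x:x+200],None,fx=2,fy=2,interpolation=cv2.INTER_CUBIC))
cv2.imwrite('pics/pre.png',np.hstack(o))"
```

```text
t 4.35 now [ 0.4341 -0.0449  0.1054] tgt [0.4419 0.0114 0.0664] F [ 0.1606  0.3825 -0.1979] g 0.08531629745505619
 shift_cm(old axes) [0.0485 0.0386 6.8932] turn [ 0.0005 -0.0016  0.0013] 0.0021359761382447003 shift_cm(new axes) [0.0595 0.0419 6.8931] J [ 0.3307  0.8341  0.2531  2.0741 -1.1421  1.2296  1.3965]
```

View pics/pre.png

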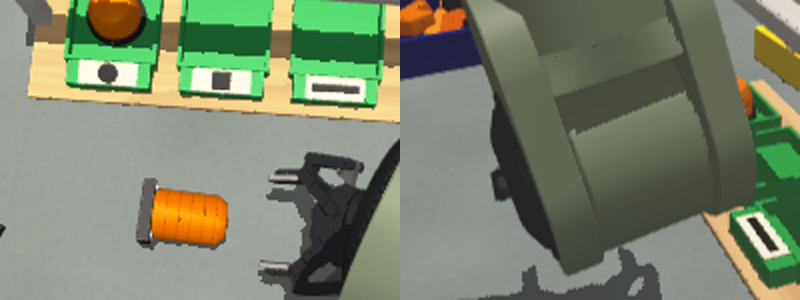

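The top view shows the open fingers at (285,178) and (275,268) straddling the beacon's axis once parallax is allowed for. In the side view the wrist hides the fingers. Now I'll advance along the tool.

Emit:
arm_command([
  [[0,0,0],[0,0,1],1],
  [[0,0,0],[0,0,1.5],1],
  [[0,0,0],[0,0,1.5],1],
  [[0,0,0],[0.1,0,1.5],1],
  [[0,0,0],[0,0,1.5],1],
  [[0,0,0],[0,0,1.5],1],
  [[0,0,0],[0,0,1.2],1],
  [[0,0,0],[0,0,1],1],
  [[0,0,0],[0,0,0.8],1],
  [[0,0,0],[0,0,0.7],1],
  [[0,0,0],[0,0,0.5],1],
  [[0,0,0],[0,0,0.3],1],
  [[0,0,0],[0,0,0],1],
])

```text
clock: 5.53
eef_pos: [0.4488, 0.062, 0.0337]
orientation: [-0.304, 0.666, 0.585, 0.349]
wrist_force: [0.1, -0.3, 0.0]
grip_width: 0.0856
```

```bash
python3 g.py 0
```

```text
t 5.53 now [0.4488 0.062  0.0337] tgt [0.4484 0.0601 0.0319] F [ 0.0949 -0.303   0.0317] g 0.0856109708010173
 shift_cm(old axes) [-0.2541 -0.0194 -0.0598] turn [ 0.0014 -0.0017  0.0035] 0.004170544802616602 shift_cm(new axes) [-0.2543 -0.0186 -0.0593] J [ 0.4763  0.9463 -0.2268  2.1318 -1.2552  0.8033  1.4192]
```

Emit:
arm_command([
  [[0,0,0],[-0.2,0,0],0.7],
  [[0,0,0],[0,0,0],0.6],
  [[0,0,0],[0,0,0],0.5],
  [[0,0,0],[0,0,0],0.4],
  [[0,0,0],[0,0,0],0.3],
  [[0,0,0],[0,0,0],0.2],
  [[0,0,0],[0,0,0],0.1],
  [[0,0,0],[0,0,0],0],
  [[0,0,0],[0,0,0],0],
  [[0,0,0],[0,0,0],0],
  [[0,0,0],[0,0,0],0],
  [[0,0,0],[0,0,0],0],
], grip_force=90)

```text
clock: 6.53
eef_pos: [0.4488, 0.0601, 0.0322]
orientation: [-0.303, 0.666, 0.585, 0.349]
wrist_force: [-0.5, -2.9, 5.0]
grip_width: 0.0559
```

```bash
python3 g.py 0
```

```text
t 6.53 now [0.4488 0.0601 0.0322] tgt [0.4484 0.0601 0.0319] F [-0.4584 -2.9133  4.9701] g 0.05592840731083686
 shift_cm(old axes) [-0.0222 -0.0445  0.0108] turn [ 0.002  -0.0015  0.0035] 0.004288200355122897 shift_cm(new axes) [-0.0224 -0.0444  0.0109] J [ 0.4776  0.9493 -0.2235  2.1296 -1.2534  0.8053  1.4215]
```

Emit:
arm_command([
  [[0,0,0],[0.3,0,-0.3],0],
  [[0,0,0],[0.5,0,-0.4],0],
  [[0,0,0],[0.8,0,-0.6],0],
  [[0,0,0],[0.8,0,-0.7],0],
  [[0,0,0],[1,0,-0.9],0],
  [[0,0,0],[1,0,-0.9],0],
  [[0,0,0],[1.2,0,-1],0],
  [[0,0,0],[1.2,0,-1],0],
  [[0,0,0],[1.2,0,-1],0],
  [[0,0,0],[1.2,0,-1],0],
  [[0,0,0],[1,0,-0.9],0],
  [[0,0,0],[0.8,0,-0.6],0],
  [[0,0,0],[0.5,0,-0.4],0],
  [[0,0,0],[0,0,0],0],
])

```text
clock: 7.7
eef_pos: [0.4466, 0.0467, 0.1829]
orientation: [-0.303, 0.666, 0.586, 0.349]
wrist_force: [0.3, -0.7, -3.6]
grip_width: 0.056
```

Run:
```python
from h import *
r,g=tool(np.radians(50),.047); r=RS*r; b=BAY+[0,0,.005]+g
goto(b,r); goto(b+RS.apply([-.17,0,.1]),r)
o=[]
for n,(y,x) in(('top',(150,190)),('side',(130,170))):
    i=camera(n)[:,:,::-1]; o.append(cv2.resize(i[y:y+150,x:x+200],None,fx=2,fy=2,interpolation=cv2.INTER_CUBIC))
cv2.imwrite('pics/lift.png',np.hstack(o))
```

```text
t 7.7 now [0.4466 0.0467 0.1829] tgt [0.677 0.004 0.06 ] F [ 0.2937 -0.7363 -3.5669] g 0.05602995667504879
 shift_cm(old axes) [-10.8804  23.3376   6.1128] turn [ 0.2357 -1.2487 -1.7527] 2.1648758770366503 shift_cm(new axes) [-9.9721 -2.1821 24.417 ] J [ 0.4558  0.6156 -0.1618  2.1523 -1.0984  0.9974  1.1073]
t 7.7 now [0.4466 0.0467 0.1829] tgt [0.5077 0.0193 0.16  ] F [ 0.2937 -0.7363 -3.5669] g 0.05602995667504879
 shift_cm(old axes) [-3.0098  6.4055 -0.2398] turn [ 0.2357 -1.2487 -1.7527] 2.1648758770366503 shift_cm(new axes) [-3.3773 -2.1821  5.8292] J [ 0.4558  0.6156 -0.1618  2.1523 -1.0984  0.9974  1.1073]
```

View pics/lift.png

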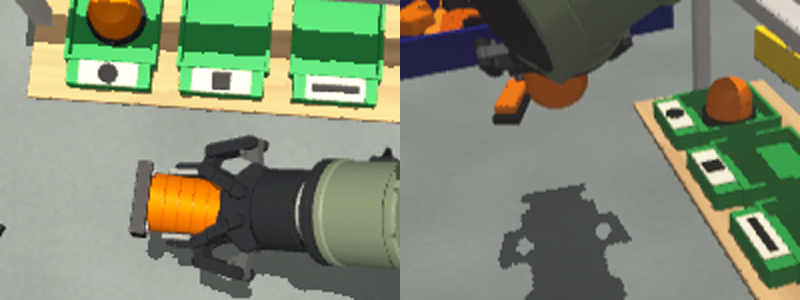

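Emit:
arm_command([
  [[0.004,-0.021,-0.029],[0,0,0],0],
  [[0.006,-0.031,-0.044],[0,0,0],0],
  [[0.008,-0.042,-0.058],[0,0,0],0],
  [[0.008,-0.042,-0.058],[0,0,0],0],
  [[0.008,-0.042,-0.058],[0,0,0],0],
  [[0.008,-0.042,-0.058],[0,0,0],0],
  [[0.008,-0.042,-0.058],[0,0,0],0],
  [[0.008,-0.042,-0.058],[0,0,0],0],
  [[0.008,-0.042,-0.058],[0,0,0],0],
  [[0.008,-0.042,-0.058],[0,0,0],0],
  [[0.008,-0.042,-0.058],[0,0,0],0],
  [[0.008,-0.042,-0.058],[0,0,0],0],
  [[0.008,-0.042,-0.058],[0,0,0],0],
  [[0.008,-0.042,-0.058],[0,0,0],0],
  [[0.008,-0.042,-0.058],[0,0,0],0],
  [[0.008,-0.042,-0.058],[0,0,0],0],
  [[0.008,-0.042,-0.058],[0,0,0],0],
  [[0.008,-0.042,-0.058],[0,0,0],0],
  [[0.006,-0.031,-0.044],[0,0,0],0],
  [[0.004,-0.021,-0.029],[0,0,0],0],
])

```text
clock: 9.47
eef_pos: [0.4463, 0.0476, 0.182]
orientation: [0.101, 0.334, 0.926, 0.145]
wrist_force: [0.7, 0.9, -2.9]
grip_width: 0.0562
```

```bash
cat > f.py <<'E'
from h import *
import sys
A=float(sys.argv[1]) if len(sys.argv)>1 else 50
r,g=tool(np.radians(A),.047); r=RS*r; b=BAY+[0,0,.005]+g
goto(b,r); goto(b+RS.apply([-.17,0,.1]),r)
E
python3 f.py
```

```text
t 9.47 now [0.4463 0.0476 0.182 ] tgt [0.677 0.004 0.06 ] F [ 0.6752  0.8636 -2.8974] g 0.05617659469404062
 shift_cm(old axes) [-19.1667   6.2779  17.131 ] turn [ 0.083  -0.4782 -0.6691] 0.8265816587452169 shift_cm(new axes) [-10.0601  -2.2702  24.3698] J [-0.0319  0.2615 -0.1093  2.3336 -0.53    0.2657  1.2392]
t 9.47 now [0.4463 0.0476 0.182 ] tgt [0.5077 0.0193 0.16  ] F [ 0.6752  0.8636 -2.8974] g 0.05617659469404062
 shift_cm(old axes) [-6.2801  0.7919  3.2443] turn [ 0.083  -0.4782 -0.6691] 0.8265816587452169 shift_cm(new axes) [-3.4652 -2.2702  5.782 ] J [-0.0319  0.2615 -0.1093  2.3336 -0.53    0.2657  1.2392]
```

```bash
cat > k.py <<'E'
import numpy as np
from scipy.spatial.transform import Rotation as R
from scipy.optimize import least_squares
J=np.array([[-1.2382,.5219,-.0363,1.5999,.0212,1.0211,-.1128],[-.2883,.2172,.2685,2.0926,-.0768,.8409,1.1936],[.2567,.5382,.3241,2.0804,-1.0302,1.3599,1.1143],[.3307,.8341,.2531,2.0741,-1.1421,1.2296,1.3965],[.4776,.9493,-.2235,2.1296,-1.2534,.8053,1.4215],[.4558,.6156,-.1618,2.1523,-1.0984,.9974,1.1073],[-.0319,.2615,-.1093,2.3336,-.53,.2657,1.2392]])
P=np.array([[.2449,.5747,.2495],[.4299,-.0337,.25],[.4299,-.0322,.2499],[.4341,-.0449,.1054],[.4488,.0601,.0322],[.4466,.0467,.1829],[.4463,.0476,.182]])
Q=np.array([[-.00006,.20005,.97979,-.0005],[0,.2,.98,0],[-.306,.67,.58,.347],[-.304,.667,.585,.348],[-.303,.666,.585,.349],[-.303,.666,.586,.349],[.101,.334,.926,.145]])
RQ=R.from_quat(Q[:,[1,2,3,0]])
def fk(q,p,s):
    o=p[4:11]; r=R.from_euler('z',s[0]*q[0]+o[0]); x=np.array([0,0,p[0]])
    r=r*R.from_euler('y',q[1]+o[1])*R.from_euler('z',s[1]*q[2]+o[2]); x=x+r.apply([p[11],0,p[1]]); el=x
    r=r*R.from_euler('y',q[3]+o[3])*R.from_euler('z',s[2]*q[4]+o[4]); x=x+r.apply([p[12],0,p[2]]); wr=x
    r=r*R.from_euler('y',q[5]+o[5])*R.from_euler('z',s[3]*q[6]+o[6]); x=x+r.apply([0,0,p[3]])
    return x,r,el,wr
def res(p,s):
    e=[]
    for q,x,r in zip(J,P,RQ):
        a,b,_,_=fk(q,p,s); e+=[a-x,.3*(b.inv()*r).as_rotvec()]
    return np.r_[np.concatenate(e),1e-3*p[4:13]]
def fit():
    best=None
    for m in range(16):
        s=[1-2*(m>>i&1) for i in range(4)]
        for o7 in(0,1.57,3.14,-1.57):
            p0=np.array([.35,.4,.4,.3,0,0,0,0,0,0,o7,0,0])
            f=least_squares(lambda p:res(np.r_[p],s),p0)
            if best is None or f.cost<best[0].cost: best=(f,s)
    return best
if __name__=='__main__':
    np.set_printoptions(precision=4,suppress=True)
    f,s=fit(); print(f.cost,s,f.x,np.abs(f.fun[:42]).max()); np.savez('k.npz',p=f.x,s=s)
E
python3 k.py
```

```text
0.0005316610324970228 [-1, -1, -1, -1] [ 0.3199  0.5341  0.4157  0.3172 -0.1103 -0.0176  0.0312  0.0612 -0.0486
 -0.0244  1.5188  0.0134 -0.0285] 0.012989416944501932
```

```bash
cat > k2.py <<'E'
from k import *
S=[-1,-1,-1,-1]
lim=np.array([[-2.91,2.91],[-.3,2.13],[-1.5,1.42],[.17,2.43],[-1.26,4.41],[.16,1.93],[-2.52,2.52]])
def fk2(q,p):
    L=p[:12].reshape(4,3); o=p[12:]
    r=R.from_euler('z',-q[0]+o[0]); x=r.apply(L[0])
    r=r*R.from_euler('y',q[1])*R.from_euler('z',-q[2]); x=x+r.apply(L[1]);el=x
    r=r*R.from_euler('y',q[3])*R.from_euler('z',-q[4]); x=x+r.apply(L[2]);wr=x
    r=r*R.from_euler('y',q[5])*R.from_euler('z',-q[6]+o[1]); x=x+r.apply(L[3])
    return x,r,el,wr
def rs(p):
    e=[]
    for q,x,r in zip(J,P,RQ):
        a,b,_,_=fk2(q,p); e+=[a-x,.3*(b.inv()*r).as_rotvec()]
    return np.r_[np.concatenate(e),1e-3*p[[0,1,3,4,6,7,9,10]]]
f=least_squares(rs,[0,0,.35,0,0,.4,0,0,.4,0,0,.3,0,1.57])
PP=f.x
if __name__=='__main__':
    np.set_printoptions(precision=4,suppress=True)
    print(f.cost,np.abs(f.fun[:42]).max(),PP)
    from h import RS,BAY,tool
    rng=np.random.default_rng(0); q0=J[-1]
    for a in(40,45,50,55,60):
        r,g=tool(np.radians(a),.047); r=RS*r; b=BAY+[0,0,.005]+g
        for nm,d in(('fin',[0,0,0]),('via',[-.15,0,.1])):
            t=b+RS.apply(d); best=None; br={}
            for i in range(40):
                st=q0 if i==0 else rng.uniform(lim[:,0],lim[:,1])
                def c(q):
                    x,rr,_,_=fk2(q,PP); return np.r_[(x-t)*10,3*(rr.inv()*r).as_rotvec(),.003*(q-q0)]
                s=least_squares(c,np.clip(st,lim[:,0]+.01,lim[:,1]-.01),bounds=(lim[:,0]+.03,lim[:,1]-.03))
                if np.abs(s.fun[:6]).max()<.02: br[tuple(np.round(s.x,1))]=(s.cost,s.x)
            for v in sorted(br.values(),key=lambda v:v[0])[:2]:
                print(a,nm,v[1],'elbow',fk2(v[1],PP)[2],'wr',fk2(v[1],PP)[3])
E
timeout 300 python3 k2.py
```

```text
2.1519005664056684e-07 0.0003465907795214645 [ 0.0001 -0.0212  0.3203  0.0001 -0.0375  0.5296  0.     -0.0003  0.4207
 -0.     -0.0001  0.3091 -0.0001  1.5708]Traceback (most recent call last):
  File "k2.py", line 31, in <module>
    s=least_squares(c,np.clip(st,lim[:,0]+.01,lim[:,1]-.01),bounds=(lim[:,0]+.03,lim[:,1]-.03))
    return func(*args, **kwargs)
    raise ValueError("Initial guess is outside of provided bounds")
ValueError: Initial guess is outside of provided bounds
```

Kinematics recovered to 0.3 mm.

```bash
sed -i 's/np.clip(st,lim\[:,0\]+.01,lim\[:,1\]-.01)/np.clip(st,lim[:,0]+.04,lim[:,1]-.04)/' k2.py; timeout 400 python3 k2.py
```

```text
2.1519005664056684e-07 0.0003465907795214645 [ 0.0001 -0.0212  0.3203  0.0001 -0.0375  0.5296  0.     -0.0003  0.4207
 -0.     -0.0001  0.3091 -0.0001  1.5708]
40 fin [ 0.5508  1.0985 -1.0006  2.1636  2.4601  1.0974 -0.5559] elbow [ 0.3925 -0.2897  0.5331] wr [0.4412 0.0254 0.2587]
45 fin [ 0.5362  1.0378 -0.9796  2.1254  2.3257  0.9795 -0.5001] elbow [ 0.3843 -0.2774  0.5626] wr [0.4593 0.0237 0.2786]
50 fin [ 0.4999  0.9685 -0.9223  2.0811  2.181   0.8478 -0.4375] elbow [ 0.377  -0.2559  0.5957] wr [0.4791 0.0219 0.2968]
55 fin [ 0.4303  0.8911 -0.8134  2.0321  2.0163  0.6956 -0.3598] elbow [ 0.3704 -0.2217  0.632 ] wr [0.5004 0.02   0.3132]
55 via [ 0.4946  0.5394 -0.9439  2.3637  1.8933  0.6508 -0.5145] elbow [ 0.242  -0.1796  0.7592] wr [0.351  0.0335 0.4132]
60 fin [ 0.2948  0.8053 -0.6101  1.981   1.8047  0.5027 -0.2492] elbow [ 0.3647 -0.165   0.6718] wr [0.5231 0.018  0.3277]
60 via [ 0.2926  0.441  -0.6536  2.3118  1.6985  0.4308 -0.36  ] elbow [ 0.2216 -0.12    0.7895] wr [0.3737 0.0315 0.4277]
```

```bash
cat > sim.py <<'E'
from k2 import *
from h import RS,BAY,tool,ctrl
from scipy.spatial.transform import Slerp
np.set_printoptions(precision=3,suppress=True)
def pose(d,a,psi=0,g=.047):
    r,_=tool(np.radians(a),0); return BAY+[0,0,.005+g]+RS.apply(d), RS*R.from_euler('z',psi,degrees=True)*r
def step(q,t,r,w):
    def c(v):
        x,rr,_,_=fk2(v,PP); return np.r_[(x-t)*10,3*(rr.inv()*r).as_rotvec(),w*(v-q)]
    s=least_squares(c,np.clip(q,lim[:,0]+.011,lim[:,1]-.011),bounds=(np.maximum(lim[:,0]+.01,q-.11),np.minimum(lim[:,1]-.01,q+.11)))
    x,rr,_,_=fk2(s.x,PP); return s.x,np.linalg.norm(x-t)*1000,np.degrees(np.linalg.norm((rr.inv()*r).as_rotvec()))
def run(wps,w=.05,n=25,show=True):
    q=ctrl.read_state()['joints']; x,r,_,_=fk2(q,PP); em=0
    for k,(t,rt) in enumerate(wps):
        sl=Slerp([0,1],R.concatenate([r,rt]))
        for u in np.linspace(0,1,n+1)[1:]:
            q,e,o=step(q,x+(t-x)*u,sl(u),w); em=max(em,e+o)
        if show: print(k,'err',round(e,1),round(o,1),'max',round(em,1),'q',q)
        x,r=t,rt
    return em
if __name__=='__main__':
    for psi in(-15,0,15):
        for seq in([(-.15,.1,50),(0,.04,50),(0,0,50)],[(-.15,.1,75),(0,.04,70),(0,.04,50),(0,0,50)],[(-.15,.1,90),(-.02,.06,75),(0,.04,50),(0,0,50)]):
            print(psi,seq); run([pose([s[0],0,s[1]],s[2],psi) for s in seq])
E
python3 sim.py
```

```text
-15 [(-0.15, 0.1, 50), (0, 0.04, 50), (0, 0, 50)]
0 err 25.3 8.8 max 34.1 q [-1.183  0.689  1.076  2.292 -1.25   0.17   2.048]
1 err 19.2 8.2 max 34.1 q [-0.818  0.875  0.812  1.965 -1.25   0.17   2.047]
2 err 23.6 10.2 max 34.1 q [-0.799  0.947  0.782  1.933 -1.25   0.17   2.007]
-15 [(-0.15, 0.1, 75), (0, 0.04, 70), (0, 0.04, 50), (0, 0, 50)]
0 err 0.0 0.0 max 0.0 q [-0.49   0.437  0.334  2.14  -0.008  0.363  1.025]
1 err 0.0 0.0 max 0.0 q [-0.369  0.703  0.284  1.856 -0.029  0.298  1.068]
2 err 0.0 0.0 max 11.3 q [-0.092  0.696 -0.231  2.065  1.987  0.557 -0.887]
3 err 0.0 0.0 max 11.3 q [-0.066  0.78  -0.266  2.063  2.092  0.618 -0.983]
-15 [(-0.15, 0.1, 90), (-0.02, 0.06, 75), (0, 0.04, 50), (0, 0, 50)]
0 err 0.0 0.0 max 0.0 q [-0.244  0.495  0.133  1.944 -0.097  0.708  1.165]
1 err 0.0 0.0 max 0.0 q [-0.314  0.653  0.222  1.833 -0.022  0.437  1.086]
2 err 12.1 5.3 max 18.0 q [-0.376  0.684  0.136  1.997  1.63   0.319 -0.646]
3 err 0.0 0.0 max 18.0 q [-0.082  0.779 -0.244  2.064  2.099  0.607 -0.998]
0 [(-0.15, 0.1, 50), (0, 0.04, 50), (0, 0, 50)]
0 err 34.3 11.9 max 46.2 q [-0.
[... 1257 characters left out ...]
 (0, 0.04, 50), (0, 0, 50)]
0 err 0.0 0.0 max 0.0 q [-0.131  0.405 -0.012  2.141 -0.01   0.334  1.61 ]
1 err 0.0 0.0 max 0.0 q [-0.045  0.669 -0.048  1.86  -0.01   0.265  1.675]
2 err 0.0 0.0 max 13.6 q [ 0.654  0.916 -1.001  2.073  2.148  0.61  -0.11 ]
3 err 0.0 0.0 max 13.6 q [ 0.651  1.013 -0.995  2.073  2.251  0.67  -0.148]
15 [(-0.15, 0.1, 90), (-0.02, 0.06, 75), (0, 0.04, 50), (0, 0, 50)]
0 err 0.0 0.0 max 0.0 q [-0.133  0.49  -0.016  1.938  0.012  0.713  1.586]
1 err 0.0 0.0 max 0.0 q [-0.06   0.632 -0.041  1.835  0.007  0.414  1.647]
2 err 11.1 5.1 max 20.2 q [ 0.546  0.805 -0.843  2.002  1.876  0.44   0.055]
3 err 0.0 0.0 max 20.2 q [ 0.688  1.054 -1.058  2.071  2.221  0.716 -0.078]
```

```bash
cat > w1.py <<'E'
from sim import *
from h import goto,rot
t,r=pose([-.15,0,.12],75)
goto(t,r)
s=ctrl.read_state()
run([(t,rot(s['orientation'])),(t,r)])
E
python3 w1.py
```

```text
t 9.47 now [0.446 0.048 0.182] tgt [0.528 0.017 0.18 ] F [ 0.675  0.864 -2.897] g 0.05617659469404062
 shift_cm(old axes) [-8.087  2.503  1.9  ] turn [ 0.224 -0.058 -0.629] 0.6701462621627435 shift_cm(new axes) [-8.034 -2.27   2.362] J [-0.032  0.262 -0.109  2.334 -0.53   0.266  1.239]
0 err 0.0 0.0 max 0.0 q [ 0.02   0.376 -0.066  2.146 -0.49   0.359  1.279]
1 err 0.0 0.0 max 0.0 q [-0.322  0.375  0.168  2.132  0.016  0.386  1.294]
```

Emit:
arm_command([
  [[0,0,0],[-0.8,0.2,0.2],0],
  [[0,0,0],[-1.2,0.4,0.3],0],
  [[0,0,0],[-1.3,0.4,0.3],0],
  [[0,0,0],[-1.3,0.4,0.3],0],
  [[0,0,0],[-1.3,0.4,0.3],0],
  [[0,0,0],[-1.2,0.4,0.3],0],
  [[0,0,0],[-1,0.3,0.2],0],
  [[0.01,-0.003,-0.03],[0,0,0],0],
  [[0.02,-0.005,-0.05],[0,0,0],0],
  [[0.02,-0.005,-0.06],[0,0,0],0],
  [[0.024,-0.006,-0.068],[0,0,0],0],
  [[0.024,-0.006,-0.068],[0,0,0],0],
  [[0.024,-0.006,-0.068],[0,0,0],0],
  [[0.024,-0.006,-0.068],[0,0,0],0],
  [[0.024,-0.006,-0.068],[0,0,0],0],
  [[0.022,-0.006,-0.06],[0,0,0],0],
  [[0.02,-0.005,-0.05],[0,0,0],0],
  [[0.012,-0.004,-0.039],[0,0,0],0],
  [[0,0,0],[0,0,0],0],
])

```text
clock: 11.05
eef_pos: [0.5273, 0.017, 0.1793]
orientation: [0.129, 0.045, 0.991, -0.005]
wrist_force: [0.8, 0.4, -3.0]
grip_width: 0.0561
```

```bash
cat > w2.py <<'E'
from sim import *
from h import goto,rot
s=ctrl.read_state(); q0=s['joints']; t,r=pose([-.15,0,.12],75); goto(t,r)
x0,r0,_,_=fk2(q0,PP); print('fk err mm',(x0-s['eef_pos'])*1000)
# flipped goal at via, a=62
for a,d in((62,[-.13,0,.12]),(65,[-.15,0,.12])):
    tg,rg=pose(d,a)
    q=np.array([.29,.44,-.65,2.31,1.70,.43,-.36])
    for _ in range(15): q,e,o=step(q,tg,rg,.02)
    print(a,e,o,q)
    # joint path -> poses; mid waypoints
    N=4; wps=[fk2(q0+(q-q0)*(i+1)/N,PP)[:2] for i in range(N)]
    for p_,R_ in wps: print('  pos',p_,'zdir',R_.apply([0,0,1]))
    run(wps+[pose([0,0,.05],52),pose([0,0,.04],50),pose([0,0,0],50)],n=12)
E
python3 w2.py
```

```text
t 11.05 now [0.527 0.017 0.179] tgt [0.528 0.017 0.18 ] F [ 0.798  0.432 -3.029] g 0.05606438588852413
 shift_cm(old axes) [-0.042  0.049 -0.061] turn [ 0.001 -0.004 -0.001] 0.0038991461117513647 shift_cm(new axes) [-0.042  0.048 -0.061] J [-0.317  0.376  0.165  2.131  0.013  0.39   1.297]
fk err mm [ 0.023 -0.017 -0.015]
62 3.074130839873991e-06 1.0698213635084167e-06 [ 0.273  0.409 -0.602  2.228  1.367  0.385 -0.011]
  pos [0.517 0.002 0.166] zdir [ 0.25  -0.074 -0.965]
  pos [ 0.519 -0.005  0.161] zdir [ 0.291 -0.1   -0.951]
  pos [ 0.531 -0.001  0.166] zdir [ 0.368 -0.091 -0.925]
  pos [0.548 0.016 0.18 ] zdir [ 0.468 -0.042 -0.883]
0 err 0.0 0.0 max 0.0 q [-0.38   0.396  0.237  2.165  0.072  0.354  1.24 ]
1 err 0.0 0.0 max 0.0 q [-0.439  0.407  0.303  2.199  0.115  0.278  1.193]
2 err 0.0 0.0 max 0.0 q [-0.487  0.405  0.351  2.233  0.134  0.171  1.162]
3 err 0.1 0.0 max 0.7 q [-0.183  0.36  -0.042  2.25   1.195  0.17   0.11 ]
4 err 0.0 0.0 max 2.9 q [ 0.219  0.696 -0.51   2.072  2.104  0.492 -0.603]
5 err 0.0 0.0 max 2.9 q [ 0.25   0.735 -0.557  2.094  2.208  0.57  -0.682]
6 err
[... 211 characters left out ...]
56 -0.977]
  pos [0.497 0.004 0.149] zdir [ 0.219 -0.076 -0.973]
  pos [0.506 0.006 0.156] zdir [ 0.294 -0.073 -0.953]
  pos [0.528 0.017 0.18 ] zdir [ 0.421 -0.038 -0.906]
0 err 0.0 0.0 max 0.0 q [-0.346  0.403  0.193  2.166  0.041  0.385  1.274]
1 err 0.0 0.0 max 0.0 q [-0.386  0.411  0.23   2.201  0.073  0.336  1.243]
2 err 0.0 0.0 max 0.0 q [-0.433  0.397  0.275  2.236  0.098  0.243  1.207]
3 err 0.8 0.3 max 1.2 q [-0.278  0.339  0.068  2.256  0.672  0.17   0.62 ]
4 err 2.3 1.1 max 12.4 q [ 0.284  0.715 -0.608  2.054  1.992  0.535 -0.464]
5 err 0.0 0.0 max 12.4 q [ 0.33   0.766 -0.668  2.09   2.159  0.627 -0.59 ]
6 err 0.0 0.0 max 12.4 q [ 0.337  0.86  -0.678  2.089  2.255  0.696 -0.645]
```

```bash
cat > w3.py <<'E'
from sim import *
v=[-.13,0,.12]
for P1,a1 in((-40,70),(-70,65),(-60,60),(60,60)):
    for w in(.05,.5):
        print(P1,a1,w); run([pose(v,a1,P1),pose(v,60,P1*.5),pose(v,58,0),pose([-.06,0,.08],54),pose([0,0,.05],50),pose([0,0,0],50)],w=w,n=14)
E
python3 w3.py
```

```text
-40 70 0.05
0 err 0.0 0.0 max 0.0 q [-0.79   0.514  0.643  2.076 -0.004  0.455  0.546]
1 err 3.4 1.2 max 4.6 q [-0.823  0.463  0.625  2.229  0.476  0.17   0.373]
2 err 0.0 0.0 max 5.3 q [-0.188  0.361 -0.054  2.3    1.854  0.196 -0.559]
3 err 0.0 0.0 max 5.3 q [ 0.018  0.538 -0.27   2.198  2.165  0.352 -0.792]
4 err 0.0 0.0 max 5.3 q [ 0.088  0.674 -0.339  2.101  2.309  0.457 -0.863]
5 err 0.0 0.0 max 5.3 q [ 0.126  0.786 -0.388  2.099  2.407  0.56  -0.926]
-40 70 0.5
0 err 0.5 0.2 max 1.2 q [-0.784  0.513  0.638  2.076 -0.006  0.455  0.551]
1 err 4.9 1.7 max 6.7 q [-0.874  0.484  0.699  2.221  0.211  0.17   0.634]
2 err 8.3 2.9 max 14.0 q [-0.277  0.349  0.046  2.256  1.251  0.17   0.032]
3 err 0.6 0.2 max 14.0 q [ 0.066  0.542 -0.333  2.192  2.097  0.374 -0.713]
4 err 0.2 0.1 max 14.0 q [ 0.134  0.682 -0.4    2.098  2.261  0.481 -0.796]
5 err 0.1 0.1 max 14.0 q [ 0.168  0.796 -0.445  2.096  2.368  0.582 -0.864]
-70 65 0.05
0 err 0.0 0.0 max 0.0 q [-0.97   0.701  0.872  1.96  -0.129  0.676  0.125]
1 err 0.0 0.0 max 0.0 q [-0.998  0.578  0.82   2.186  0.128  0.251  0.424]
2 err 5.1 1
[... 1913 characters left out ...]
0.061]
3 err 0.0 0.0 max 14.2 q [ 0.185  0.565 -0.486  2.189  2.03   0.442 -0.611]
4 err 0.0 0.0 max 14.2 q [ 0.226  0.706 -0.523  2.094  2.195  0.537 -0.687]
5 err 0.0 0.0 max 14.2 q [ 0.249  0.822 -0.555  2.093  2.31   0.633 -0.758]
60 60 0.5
0 err 1.6 0.7 max 3.0 q [ 0.769  0.591 -0.888  2.063  0.062  0.375  2.51 ]
1 err 8.0 2.8 max 10.8 q [ 0.421  0.412 -0.529  2.171 -0.076  0.17   2.061]
2 err 16.6 6.1 max 23.5 q [-0.375  0.348  0.206  2.205  0.333  0.17   0.972]
3 err 6.8 2.8 max 23.5 q [ 0.02   0.526 -0.283  2.154  1.861  0.322 -0.493]
4 err 0.2 0.1 max 23.5 q [ 0.178  0.692 -0.459  2.095  2.225  0.506 -0.74 ]
5 err 0.1 0.1 max 23.5 q [ 0.207  0.807 -0.499  2.094  2.337  0.605 -0.81 ]
```

```bash
cat > n.py <<'E'
from sim import *
from h import goto
import sys
a=[float(v) for v in sys.argv[1:]]
goto(*pose(a[:3],a[3],a[4]))
E
python3 n.py -.13 0 .12 66 -40
```

```text
t 11.05 now [0.527 0.017 0.179] tgt [0.548 0.016 0.18 ] F [ 0.798  0.432 -3.029] g 0.05606438588852413
 shift_cm(old axes) [-1.976  0.05   0.449] turn [ 0.232 -0.155  0.658] 0.7151434940636093 shift_cm(new axes) [-1.417  1.339  0.555] J [-0.317  0.376  0.165  2.131  0.013  0.39   1.297]
```

Emit:
arm_command([
  [[0,0,0],[-0.6,0,0.1],0],
  [[0,0,0],[-0.8,0,0.2],0],
  [[0,0,0],[-0.6,0,0.1],0],
  [[0.01,-0.007,0.03],[0,0,0],0],
  [[0.018,-0.012,0.05],[0,0,0],0],
  [[0.024,-0.016,0.068],[0,0,0],0],
  [[0.024,-0.016,0.068],[0,0,0],0],
  [[0.024,-0.016,0.068],[0,0,0],0],
  [[0.024,-0.016,0.068],[0,0,0],0],
  [[0.024,-0.016,0.068],[0,0,0],0],
  [[0.024,-0.016,0.068],[0,0,0],0],
  [[0.024,-0.016,0.068],[0,0,0],0],
  [[0.018,-0.012,0.05],[0,0,0],0],
  [[0.015,-0.01,0.048],[0,0,0],0],
  [[0,0,0],[0,0,0],0],
])

```text
clock: 12.3
eef_pos: [0.5486, 0.0149, 0.1803]
orientation: [0.192, 0.376, 0.903, -0.078]
wrist_force: [-0.1, 0.4, -3.2]
grip_width: 0.0561
```

```bash
python3 n.py -.13 0 .12 60 -20
```

```text
t 12.3 now [0.549 0.015 0.18 ] tgt [0.548 0.016 0.18 ] F [-0.098  0.442 -3.177] g 0.05606893701887703
 shift_cm(old axes) [ 0.13  -0.023 -0.03 ] turn [-0.156 -0.105 -0.313] 0.3655980792351373 shift_cm(new axes) [ 0.126  0.023 -0.043] J [-0.883  0.543  0.728  2.109  0.022  0.394  0.492]
```

Emit:
arm_command([
  [[-0.015,-0.01,-0.031],[0,0,0],0],
  [[-0.02,-0.013,-0.04],[0,0,0],0],
  [[-0.02,-0.013,-0.04],[0,0,0],0],
  [[-0.02,-0.013,-0.04],[0,0,0],0],
  [[-0.02,-0.013,-0.04],[0,0,0],0],
  [[-0.02,-0.013,-0.04],[0,0,0],0],
  [[-0.02,-0.013,-0.04],[0,0,0],0],
  [[-0.02,-0.015,-0.04],[0,0,0],0],
  [[0,0,0],[0,0,0],0],
])

```text
clock: 13.05
eef_pos: [0.5476, 0.0121, 0.1805]
orientation: [0.244, 0.228, 0.941, -0.06]
wrist_force: [0.3, -0.5, -3.8]
grip_width: 0.0561
```

```bash
python3 n.py -.13 0 .12 60 -20;python3 n.py -.13 0 .12 58 0
```

```text
t 13.05 now [0.548 0.012 0.181] tgt [0.548 0.016 0.18 ] F [ 0.261 -0.53  -3.82 ] g 0.05606825448035183
 shift_cm(old axes) [ 0.171  0.319 -0.038] turn [-0.02  -0.015 -0.031] 0.0394979104186405 shift_cm(new axes) [ 0.16   0.324 -0.034] J [-0.816  0.468  0.624  2.234  0.515  0.165  0.306]
t 13.05 now [0.548 0.012 0.181] tgt [0.548 0.016 0.18 ] F [ 0.261 -0.53  -3.82 ] g 0.05606825448035183
 shift_cm(old axes) [ 0.171  0.319 -0.038] turn [-0.198 -0.05  -0.331] 0.38878015270356847 shift_cm(new axes) [0.057 0.358 0.024] J [-0.816  0.468  0.624  2.234  0.515  0.165  0.306]
```

Emit:
arm_command([
  [[-0.02,-0.005,-0.033],[0,0,0],0],
  [[-0.02,-0.005,-0.033],[0,0,0],0],
  [[-0.02,-0.005,-0.033],[0,0,0],0],
  [[-0.02,-0.005,-0.033],[0,0,0],0],
  [[-0.02,-0.005,-0.033],[0,0,0],0],
  [[-0.02,-0.005,-0.033],[0,0,0],0],
  [[-0.02,-0.005,-0.033],[0,0,0],0],
  [[-0.02,-0.005,-0.033],[0,0,0],0],
  [[-0.02,-0.005,-0.033],[0,0,0],0],
  [[-0.02,-0.005,-0.033],[0,0,0],0],
  [[0,0,0],[0,0,0],0],
  [[0,0,0],[0,0,0],0],
])

```text
clock: 14.05
eef_pos: [0.5473, 0.0112, 0.18]
orientation: [0.274, 0.053, 0.96, -0.014]
wrist_force: [0.5, -0.6, -3.8]
grip_width: 0.0562
```

```bash
python3 n.py -.13 0 .12 58 0;python3 n.py -.06 0 .08 54 0
```

```text
t 14.05 now [0.547 0.011 0.18 ] tgt [0.548 0.016 0.18 ] F [ 0.523 -0.634 -3.807] g 0.05623650261493467
 shift_cm(old axes) [ 0.023  0.449 -0.015] turn [-0.008 -0.002 -0.019] 0.0206558654900121 shift_cm(new axes) [ 0.015  0.45  -0.011] J [-0.259  0.362  0.04   2.303  1.896  0.167 -0.623]
t 14.05 now [0.547 0.011 0.18 ] tgt [0.617 0.009 0.14 ] F [ 0.523 -0.634 -3.807] g 0.05623650261493467
 shift_cm(old axes) [-3.81   0.579  7.076] turn [-0.009 -0.072 -0.018] 0.0751564133859565 shift_cm(new axes) [-3.298  0.45   7.338] J [-0.259  0.362  0.04   2.303  1.896  0.167 -0.623]
```

```bash
cat > w4.py <<'E'
from sim import *
run([pose([-.09,0,.055],50),pose([0,0,.035],50),pose([0,0,0],50)])
E
python3 w4.py; python3 n.py -.09 0 .055 50 0
```

```text
0 err 0.0 0.0 max 0.0 q [ 0.064  0.599 -0.367  2.318  2.417  0.576 -1.056]
1 err 0.0 0.0 max 0.0 q [ 0.049  0.699 -0.286  2.104  2.395  0.462 -0.962]
2 err 0.0 0.0 max 0.0 q [ 0.075  0.776 -0.321  2.102  2.455  0.534 -1.   ]
t 14.05 now [0.547 0.011 0.18 ] tgt [0.587 0.012 0.115] F [ 0.523 -0.634 -3.807] g 0.05623650261493467
 shift_cm(old axes) [0.057 0.511 7.617] turn [-0.01  -0.142 -0.018] 0.14358873164488883 shift_cm(new axes) [1.127 0.45  7.537] J [-0.259  0.362  0.04   2.303  1.896  0.167 -0.623]
```

Emit:
arm_command([
  [[0,0,0],[0,0.05,0.5],0],
  [[0,0,0],[0,0.05,0.7],0],
  [[0,0,0],[0,0.05,0.8],0],
  [[0,0,0],[0,0.05,0.8],0],
  [[0,0,0],[0,0.05,0.8],0],
  [[0,0,0],[0,0.05,0.8],0],
  [[0,0,0],[0,0.05,0.8],0],
  [[0,0,0],[0,0.05,0.8],0],
  [[0,0,0],[0,0.05,0.8],0],
  [[0,0,0],[0.06,0.05,0.7],0],
  [[-0.002,-0.028,-0.003],[0,0,0],0],
  [[-0.002,-0.028,-0.003],[0,0,0],0],
  [[-0.002,-0.028,-0.004],[0,0,0],0],
  [[-0.002,-0.028,-0.004],[0,0,0],0],
  [[-0.002,-0.03,-0.004],[0,0,0],0],
  [[0,0,0],[0,0,0],0],
])

```text
clock: 15.38
eef_pos: [0.5858, 0.0133, 0.1149]
orientation: [0.342, 0.041, 0.939, -0.015]
wrist_force: [-0.4, 0.1, -4.4]
grip_width: 0.0563
```

```bash
python3 n.py -.09 0 .055 50 0
cat > ov.py <<'E'
from h import *
import sys
# predicted beacon pose from tool pose
s=ctrl.read_state(); r,g=tool(np.radians(50),.047); Rb=rot(s['orientation'])*r.inv(); Ob=s['eef_pos']-Rb.apply(g)
th=np.linspace(0,2*np.pi,25)
circ=lambda r,z:np.c_[r*np.cos(th),r*np.sin(th),0*th+z]
sq=lambda a,z:np.array([[1,1],[1,-1],[-1,-1],[-1,1],[1,1]])@np.diag([a,a])@np.eye(2,3)+[0,0,z]
o=[]
for n,(y,x) in(('top',(120,230)),('side',(120,240))):
    i=cv2.resize(np.ascontiguousarray(camera(n)[:,:,::-1])[y:y+140,x:x+100],None,fx=4,fy=4,interpolation=cv2.INTER_CUBIC)
    for P in(sq(.035,0),circ(.029,.088)): cv2.polylines(i,[np.int32((proj(n,Rb.apply(P)+Ob)-[x,y])*4+2)],0,(255,0,0),1)
    for P in(sq(.055,.025),sq(.05,.005)): cv2.polylines(i,[np.int32((proj(n,RS.apply(P)+BAY)-[x,y])*4+2)],0,(255,0,255),1)
    o.append(i)
cv2.imwrite(sys.argv[1],np.hstack(o))
E
python3 ov.py pics/enter.png
```

```text
t 15.38 now [0.586 0.013 0.115] tgt [0.587 0.012 0.115] F [-0.363  0.097 -4.382] g 0.056272450330922076
 shift_cm(old axes) [-0.131 -0.103  0.101] turn [ 0.003 -0.     0.003] 0.0038097109562564816 shift_cm(new axes) [-0.131 -0.103  0.101] J [ 0.086  0.602 -0.396  2.32   2.404  0.586 -1.035]
```

View pics/enter.png

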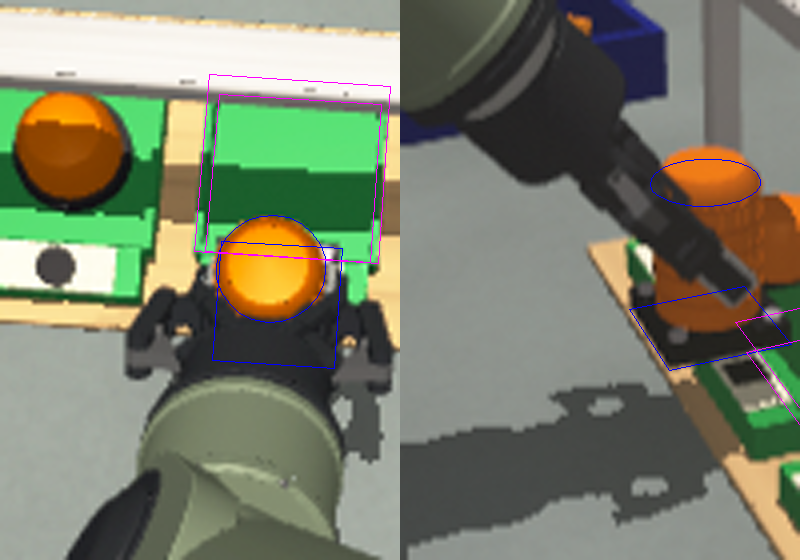

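The overlay shows the beacon held upright, with the predicted foot and lens outlines matching the picture (lens top at about (270,268) in the top crop). The path into the bay is clear, so I'm moving in.

```bash
python3 n.py 0 0 .035 50 0
```

```text
t 15.48 now [0.586 0.013 0.115] tgt [0.677 0.004 0.095] F [ 0.51   0.018 -3.031] g 0.056078643237079666
 shift_cm(old axes) [-5.67  -0.142  7.41 ] turn [ 0.002 -0.001  0.002] 0.003595805029210136 shift_cm(new axes) [-5.659 -0.111  7.418] J [ 0.084  0.6   -0.394  2.318  2.4    0.582 -1.033]
```

Emit:
arm_command([
  [[0,0,0],[-0.3,0,0.4],0],
  [[0,0,0],[-0.4,0,0.5],0],
  [[0,0,0],[-0.5,0,0.7],0],
  [[0,0,0],[-0.5,0,0.7],0],
  [[0,0,0],[-0.5,0,0.7],0],
  [[0,0,0],[-0.5,0,0.7],0],
  [[0,0,0],[-0.6,0,0.7],0],
  [[0,0,0],[-0.5,0,0.7],0],
  [[0,0,0],[-0.5,-0.1,0.7],0],
  [[0,0,0],[-0.5,0,0.6],0],
  [[0,0,0],[-0.5,0,0.6],0],
  [[0,0,0],[-0.3,0,0.4],0],
  [[0,0,0],[0,0,0],0],
])

```text
clock: 16.57
eef_pos: [0.6775, 0.0047, 0.0952]
orientation: [0.342, 0.041, 0.939, -0.015]
wrist_force: [-0.5, 0.1, -3.4]
grip_width: 0.0561
```

```bash
python3 n.py 0 0 0.005 50 0; python3 ov.py pics/hover.png
```

```text
t 16.57 now [0.677 0.005 0.095] tgt [0.677 0.004 0.065] F [-0.536  0.084 -3.408] g 0.05609681708723297
 shift_cm(old axes) [ 1.972 -0.075  2.284] turn [0.003 0.001 0.003] 0.003839039112681007 shift_cm(new axes) [ 1.97  -0.074  2.286] J [ 0.068  0.702 -0.312  2.103  2.38   0.47  -0.935]
```

View pics/hover.png

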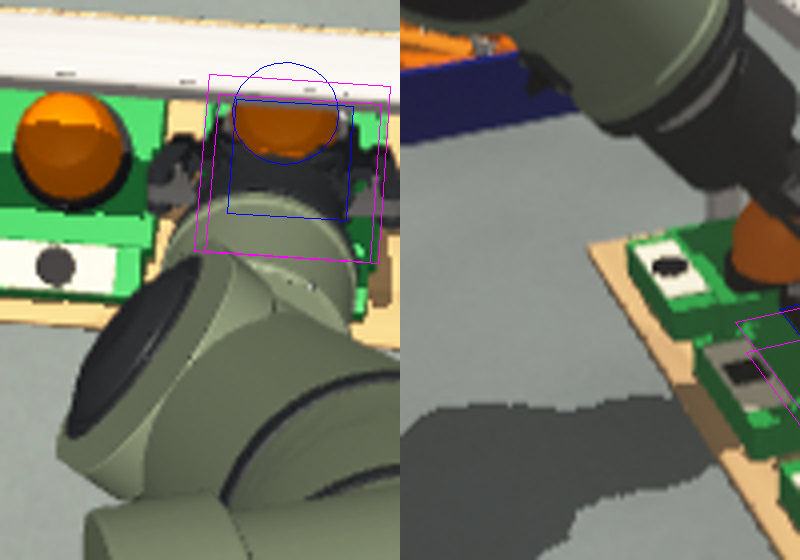

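The lens sits under the light bar and centred in the square bay, with the predicted foot outline at (228..353,100..220) inside the bay outline. The bar and the round lamp are both clear. Lowering now.

Emit:
arm_command([
  [[0,0,0],[0.13,0,0.15],0],
  [[0,0,0],[0.19,0,0.23],0],
  [[0,0,0],[0.26,0,0.31],0],
  [[0,0,0],[0.26,0,0.31],0],
  [[0,0,0],[0.26,0,0.31],0],
  [[0,0,0],[0.26,0,0.31],0],
  [[0,0,0],[0.19,0,0.23],0],
  [[0,0,0],[0.13,0,0.15],0],
  [[0,0,0],[0.13,0,0.15],0],
  [[0,0,0],[0.06,0,0.08],0],
  [[0,0,0],[0.06,0,0.08],0],
  [[0,0,0],[0,0,0],0],
])

```text
clock: 17.67
eef_pos: [0.6767, 0.0048, 0.0651]
orientation: [0.342, 0.04, 0.939, -0.015]
wrist_force: [-0.2, 0.2, -4.3]
grip_width: 0.0561
```

```bash
python3 n.py 0 0 0 50 0
```

```text
t 17.67 now [0.677 0.005 0.065] tgt [0.677 0.004 0.06 ] F [-0.18   0.17  -4.313] g 0.05607758077932398
 shift_cm(old axes) [ 0.3   -0.079  0.418] turn [0.003 0.    0.003] 0.004086911549403596 shift_cm(new axes) [ 0.3   -0.078  0.419] J [ 0.091  0.768 -0.342  2.103  2.434  0.533 -0.969]
```

Half-millimetre steps now, watching the force.

Emit:
arm_command([
  [[0,0,0],[0.03,0,0.04],0],
  [[0,0,0],[0.03,0,0.04],0],
  [[0,0,0],[0.03,0,0.04],0],
  [[0,0,0],[0.03,0,0.04],0],
  [[0,0,0],[0.03,0,0.04],0],
  [[0,0,0],[0.03,0,0.04],0],
  [[0,0,0],[0,0,0],0],
])

```text
clock: 18.25
eef_pos: [0.6768, 0.0048, 0.0621]
orientation: [0.342, 0.04, 0.939, -0.014]
wrist_force: [-0.9, -1.0, -2.9]
grip_width: 0.0558
```

Emit:
arm_command([
  [[0,0,0],[0.03,0,0.04],0],
  [[0,0,0],[0.03,0,0.04],0],
  [[0,0,0],[0,0,0],0],
])

```text
clock: 18.5
eef_pos: [0.6768, 0.0048, 0.0611]
orientation: [0.342, 0.04, 0.939, -0.015]
wrist_force: [1.0, 0.2, -2.1]
grip_width: 0.0561
```

Emit:
arm_command([
  [[0,0,0],[0.03,0,0.04],0],
  [[0,0,0],[0,0,0],0],
])

```text
clock: 18.67
eef_pos: [0.6769, 0.0048, 0.0606]
orientation: [0.342, 0.04, 0.939, -0.015]
wrist_force: [0.4, -0.1, -3.2]
grip_width: 0.0561
```

Emit:
arm_command([
  [[0,0,0],[0.03,0,0.04],0],
  [[0,0,0],[0,0,0],0],
])

```text
clock: 18.83
eef_pos: [0.6769, 0.0048, 0.0601]
orientation: [0.342, 0.04, 0.939, -0.014]
wrist_force: [0.1, -0.1, -2.9]
grip_width: 0.0563
```

Emit:
arm_command([
  [[0,0,0],[0.03,0,0.04],0],
  [[0,0,0],[0.03,0,0.04],0],
  [[0,0,0],[0,0,0],0],
])

```text
clock: 19.08
eef_pos: [0.6772, 0.0048, 0.0594]
orientation: [0.342, 0.04, 0.939, -0.015]
wrist_force: [-0.4, -0.1, 0.6]
grip_width: 0.0561
```

Emit:
arm_command([
  [[0,0,0],[0.03,0,0.04],0],
  [[0,0,0],[0,0,0],0],
])

```text
clock: 19.25
eef_pos: [0.6773, 0.0048, 0.0592]
orientation: [0.342, 0.04, 0.939, -0.015]
wrist_force: [-3.2, 0.4, 5.3]
grip_width: 0.056
```

Emit:
arm_command([
  [[0,0,0],[0.03,0,0.04],0],
  [[0,0,0],[0,0,0],0],
])

```text
clock: 19.42
eef_pos: [0.6775, 0.0048, 0.0592]
orientation: [0.343, 0.04, 0.938, -0.015]
wrist_force: [-6.6, 1.0, 12.3]
grip_width: 0.056
```

Emit:
arm_command([
  [[0,0,0],[-0.03,0,-0.04],0],
  [[0,0,0],[0,0,0],0],
  [[0,0,0],[0,0,0],0.68],
  [[0,0,0],[0,0,0],0.7],
  [[0,0,0],[0,0,0],0.72],
  [[0,0,0],[0,0,0],0.76],
  [[0,0,0],[0,0,0],0.8],
  [[0,0,0],[0,0,0],0.85],
  [[0,0,0],[0,0,0],0.9],
  [[0,0,0],[0,0,0],0.95],
  [[0,0,0],[0,0,0],0.95],
  [[0,0,0],[0,0,0],0.95],
])

```text
clock: 20.42
eef_pos: [0.677, 0.0048, 0.0587]
orientation: [0.342, 0.04, 0.939, -0.015]
wrist_force: [0.8, 0.5, 0.2]
grip_width: 0.0809
```

```bash
cat > w5.py <<'E'
from sim import *
run([(lambda p,r:(p-.12*r.apply([0,0,1]),r))(*pose([0,0,0],50)),(lambda p,r:(p-.17*r.apply([0,0,1]),r))(*pose([0,0,0],50))])
E
python3 w5.py;  python3 n.py 0 0 0 50 0
```

```text
0 err 0.0 0.0 max 0.0 q [ 0.048  0.515 -0.333  2.278  2.31   0.465 -0.949]
1 err 0.0 0.0 max 0.0 q [ 0.003  0.389 -0.299  2.333  2.214  0.403 -0.896]
t 20.42 now [0.677 0.005 0.059] tgt [0.677 0.004 0.06 ] F [0.771 0.457 0.152] g 0.08094740225294854
 shift_cm(old axes) [-0.085 -0.076 -0.095] turn [0.003 0.    0.003] 0.004017903294611674 shift_cm(new axes) [-0.085 -0.076 -0.095] J [ 0.095  0.783 -0.347  2.101  2.445  0.545 -0.975]
```

Emit:
arm_command([
  [[0,0,0],[0,0,-0.4],0.95],
  [[0,0,0],[0,0,-0.6],0.95],
  [[0,0,0],[0,0,-0.8],0.95],
  [[0,0,0],[0,0,-1],0.95],
  [[0,0,0],[0,0,-1],0.95],
  [[0,0,0],[0,0,-1],0.95],
  [[0,0,0],[0,0,-1.2],0.95],
  [[0,0,0],[0,0,-1.2],0.95],
  [[0,0,0],[0,0,-1.2],0.95],
  [[0,0,0],[0,0,-1.2],0.95],
  [[0,0,0],[0,0,-1.2],0.95],
  [[0,0,0],[0,0,-1.2],0.95],
  [[0,0,0],[0,0,-1.2],0.95],
  [[0,0,0],[0,0,-1],0.95],
  [[0,0,0],[0,0,-0.5],0.95],
  [[0,0,0],[0,0,0],0.95],
])

```text
clock: 21.75
eef_pos: [0.5825, 0.013, 0.1726]
orientation: [0.343, 0.04, 0.939, -0.014]
wrist_force: [0.5, -0.0, 0.1]
grip_width: 0.081
```

Run:
```python
from h import *
s=ctrl.read_state(); print(s['clock'],s['eef_pos'],s['wrist_force'],s['dq'])
Ob=BAY+[0,0,.005]+RS.apply([0,0,0]);
th=np.linspace(0,2*np.pi,25)
circ=lambda r,z:np.c_[r*np.cos(th),r*np.sin(th),0*th+z]
sq=lambda a,z:np.array([[1,1],[1,-1],[-1,-1],[-1,1],[1,1]])@np.diag([a,a])@np.eye(2,3)+[0,0,z]
o=[]
for n,(y,x) in(('top',(120,250)),('side',(120,300))):
    i=cv2.resize(np.ascontiguousarray(camera(n)[:,:,::-1])[y:y+140,x:x+100],None,fx=4,fy=4,interpolation=cv2.INTER_CUBIC)
    for P in(sq(.035,.014),circ(.029,.088),circ(.029,.014)): cv2.polylines(i,[np.int32((proj(n,RS.apply(P)+Ob)-[x,y])*4+2)],0,(255,0,0),1)
    for P in(sq(.055,.025),sq(.05,.025)): cv2.polylines(i,[np.int32((proj(n,RS.apply(P)+BAY)-[x,y])*4+2)],0,(255,0,255),1)
    o.append(i)
cv2.imwrite('pics/end.png',np.hstack(o))
```

```text
21.75 [0.5825 0.013  0.1726] [ 0.4763 -0.021   0.0785] [ 0.0073  0.0365 -0.0038 -0.0187  0.0219  0.0119 -0.0116]
```

View pics/end.png

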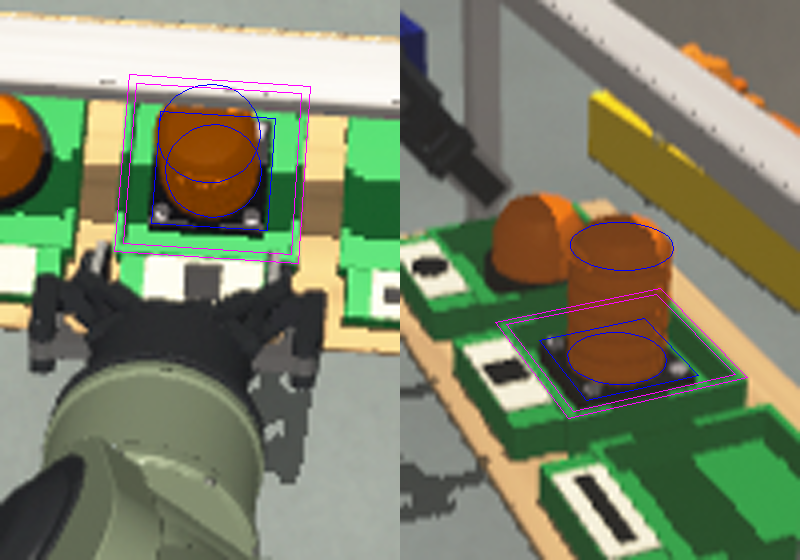

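The beacon stands upright and flat in the square bay. Its foot is within about 5 mm of the bay centre in both views, the gripper is clear, and the bar and round lamp are untouched.

```bash
python3 -c "
from station import ticket; print(ticket.close_job())"
```

```text
the job is handed in; nothing more can be done
None
```

The beacon is standing upright in the bay with the square tag, let go, and the job is handed in. No verdict is reported, so this rests on my own checks.

**How it went:** I gripped the beacon across the lens with the tool tilted 50°. I lifted it, turned it upright, and changed the arm's wrist posture in front of the stand. Then I brought it in under the light bar from the robot's side and lowered it slowly. The wrist force at set-down rose to about 12 N upward. I backed off slightly, opened the fingers and withdrew along the tool. The clock stood at about 22 s of the 51 s allowed.

**Last checks:**
- **Beacon:** both camera overlays show it upright with its foot flat on the bay floor, within about 5 mm of the bay's centre.
- **Robot:** the gripper was well clear, with wrist force about zero.
- **Other things:** the round lamp and the light bar looked untouched. I did not measure the marker lamp or the bulb holder at the end; the arm was not taken near either of them.

**Disagreement:** the foot touched down with the tool about 1 mm lower than predicted, which is within the calibration error. No check failed.

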